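# Back the sample carousel up one notch

## Robot

A 7-joint arm with a two-finger parallel gripper is mounted at the origin on the work surface. World frame = base frame: x ahead of the robot, y to its left, z up, the work surface at z = 0. Lengths are in m, angles in rad, forces in N, time in s.
With the tool pointing down it reaches from about 0.425 to 0.825 m from the base axis. Payload 3.6 kg.
Tool frame: the origin (TCP) lies at the very end of the fingers, on their centre line; the grasp point (between the pads) lies 19 mm behind it; z points along the fingers, x is the direction in which the jaws open and shut, and the axes are right-handed (so a half turn about z gives the same grasp; the last joint's range is limited). The gripper opens to 85 mm and grips with 20 to 120 N. Pads are 22 mm wide; open, the fingers measure 114 mm over their backs; the gripper's body (76 mm by 85 mm) begins 54 mm behind the grasp point. The pads swing forward as they close: fully open they stand 13 mm farther back than shut.
Start: joints at [1.113, 0.615, -0.013, 1.423, 0.008, 1.103, -0.04], TCP at [0.272, -0.59, 0.231] pointing down, gripper open.
Joint ranges: [-3.12, 3.12], [-0.3, 2.06], [-1.34, 1.32], [0.26, 2.42], [-1.36, 4.5], [0.01, 1.98], [-2.84, 2.84]. Speed limits (rad/s): [2.79, 2.79, 3.14, 3.14, 3.14, 3.14, 3.14].

## Interface

Orientations are given as a unit quaternion [w, x, y, z].
In Python, from bench import bot gives the robot as it stands.
- The arm moves only by the shell command python3 -m jog 'ROWS' [FORCE]. ROWS is text: rows parted by semicolons, each of 7 numbers parted by spaces: the opening in per cent of the stroke, from 0 (shut) to 100 (fully open), then the shift along the tool's x, y, z scaled (see below), then the turn, a rotation vector about the tool's x, y, z scaled (see below). A call has 1 to 10 rows; each row is the pose to reach, as a shift and turn from the pose measured when the call began, along the tool's axes at that moment; what a row does not reach only later rows make up. The controller multiplies each number of a shift by 75 cm and each number of a turn by 1.5 rad. A row lasts 1/12 s, in which the tool goes at most 41.7 mm and 7.16 degrees, less where a joint would pass 70% of its speed; a pose out of reach is approached as far as the arm can. A call with a number of a shift or a turn outside -1 to 1 is refused whole. A call with a gripper value outside its range is refused whole. The fingers move at their own pace and stop on an object; FORCE is the grip in N (left out, the last holds). Time passes only in rows, so rows that repeat a pose let the fingers close. It gives the time, the measured TCP pose, the force and the opening at its end, in the units of the state.
- bot.get_state(): the state, without advancing time (a new reading comes with each control period).
- bot.grab_frame(name): name is "scene" or "top"; returns a dict with "color" (480x640x3 uint8, red, green, blue), "depth" (480x640 float32, m along the optical axis (not along the pixel's ray), 0 where there is no reading), "fx", "fy", "cx", "cy" (pixels), "R" (3x3) and "t" (3): a world point X has camera coordinates R X + t. Camera axes: x right, y down, z forward; pixel columns grow to the right and rows downward; lengths in m; the calibration is good to about 2 mm. A picture is of the moment at which its call begins.
- bot.job_done(): hands the job in, once; it reports no verdict.
Trained networks look in the newest picture that a camera, given by its name, has taken for a name from the list of things; names that differ only in an ending like _2 or _b are one class to them, and where a whole thing is asked for, a point or a joint stands for the part that bears it (a point fixed in the world has none). Each returns a list of dicts, best first, with "p" (0 to 1); they miss things now and then, are a little off and sometimes report something else, mostly with a low value. They report only what shows in the picture. A call takes as long as a camera call.
- bot.regions_of(label, camera): "pixels" (480x640 bool, what is visible of it) and "pixel" ([column, row] in pixels, amid what is visible of it).
The state is a dict: "time_s": time; "joint_positions": joint angles; "dq": joint speeds; "joint_efforts": joint torques, N m; "ee_pos": TCP position; "tool_rot": TCP orientation; "contact_force": force on the tool from outside, world axes, zero at the start; "torque": the same for the moment, N m; "finger_gap": opening from 0.0 (shut) to 1.0 (fully open).
Only numpy, scipy, OpenCV 4.12 (cv2) and the standard library are available. Lean on these libraries where they do the work, as an engineer would, in place of code of your own. Each camera call takes 0.05 s, during which the arm holds its last target.

## Task

A tube went past the code reader of the hand-turned sample carousel unread. With a fingertip, lift the ratchet pawl out of its notch by tipping its weighted lever over, so that it stays lifted; push a spoke of the hand star to turn the carousel backward (clockwise seen from above) by one notch; then tip the pawl's lever back so that it drops fully home into the new notch. Only push with the fingertips: grip nothing, leave the tubes standing in their pockets and do not disturb the things around.

Things in the scene. Friction and masses are not known exactly. Their poses are not given: they have to be found in the camera images.
- stand: fixed white base plate 300 x 300 x 14 mm. Origin under its centre, on the carousel's upright axis; z up. The pawl works above the rim on the stand's +x side; its steel bracket stands outside the rim (x 133 to 141, y -68 to -24 mm, 115 mm high). The code reader (112 mm high) stands on the +y side, 127 to 151 mm from the axis
- carousel (a joint): turn of the carousel about its upright axis, rad: 0 at the start, grows counter-clockwise seen from above (forward, as the ratchet allows); backward is negative. 8 notches, 45 degrees (0.785 rad) apart, so one notch back reads -0.785. The pawl drops to the bottom of a notch if the carousel is within about 0.06 rad of that place. It turns stiffly (0.12 N m)
- hub_top (a point): top centre of the black hub (42 mm across) on the carousel's axis, 158.5 mm above the bench. The carousel stays where it is left; its rim is 246 mm across, plate top and notch floors 70 mm above the bench, saw teeth 10 mm higher at 99 to 123 mm radius; 8 tube pockets at 65 mm radius
- spoke_a (a point): centre of the ball (21 mm) at the end of a spoke of the hand star on top of the carousel; the spoke is a level steel rod 10 mm thick, from the hub to this ball, its centre line 145 mm above the bench and the ball's centre 72 mm from the axis. On the carousel only the hub stands higher; the tubes' caps end 29 mm below the rods
- spoke_b (a point): centre of the ball (21 mm) at the end of the next spoke, 90 degrees counter-clockwise from spoke_a, of the hand star on top of the carousel; the spoke is a level steel rod 10 mm thick, from the hub to this ball, its centre line 145 mm above the bench and the ball's centre 72 mm from the axis. On the carousel only the hub stands higher; the tubes' caps end 29 mm below the rods
- spoke_c (a point): centre of the ball (21 mm) at the end of the spoke opposite spoke_a of the hand star on top of the carousel; the spoke is a level steel rod 10 mm thick, from the hub to this ball, its centre line 145 mm above the bench and the ball's centre 72 mm from the axis. On the carousel only the hub stands higher; the tubes' caps end 29 mm below the rods
- spoke_d (a point): centre of the ball (21 mm) at the end of the spoke opposite spoke_b of the hand star on top of the carousel; the spoke is a level steel rod 10 mm thick, from the hub to this ball, its centre line 145 mm above the bench and the ball's centre 72 mm from the axis. On the carousel only the hub stands higher; the tubes' caps end 29 mm below the rods
- pawl (a joint): angle of the pawl and its lever about their level pin, rad: 0 with the nose down in a notch, grows as the nose is lifted; from about 0.3 it is clear of the teeth. Only its weight (130 g, mostly the lever's knob) moves it: past about 0.65 it falls over backward and stays lifted at its stop, 1.05; pushed below that again it falls forward onto the teeth. The carousel cannot turn backward while the nose is in a notch
- pawl_pin (a point): middle of the pawl's pin, 95 mm above the bench, 111 mm along the stand's +x and -42 mm along its y. The pin lies along the stand's x; the pawl swings in the plane of the stand's y and z
- pawl_knob (a point): centre of the steel ball knob (26 mm) at the end of the pawl's lever, a rod 8 mm thick, 65 mm from the pin. Pawl down: the knob stands 27.5 mm from the pin along the stand's +y and 59 mm above it. Pushed level along the stand's -y it goes over the pin and, with the pawl lifted, leans 38 mm from the pin along -y, 53 mm above it; pushed along +y it comes back
- pawl_nose (a point): bottom of the pawl's nose; with the pawl down 42 mm from the pin along the stand's +y and 24 mm below it. The pawl is 12 mm wide, its boss on the pin 17 mm thick
- tube_1_mid (a point): middle of a 13 mm closed sample tube, 83 mm long, red cap 15.6 mm wide; stands loose in a pocket of the carousel; its cap's top is 111 mm above the bench
- tube_2_mid (a point): middle of a 13 mm closed sample tube, 83 mm long, red cap 15.6 mm wide; stands loose in a pocket of the carousel; its cap's top is 111 mm above the bench
- tube_3_mid (a point): middle of a 13 mm closed sample tube, 83 mm long, red cap 15.6 mm wide; stands loose in a pocket of the carousel; its cap's top is 111 mm above the bench
- tube_4_mid (a point): middle of a 13 mm closed sample tube, 83 mm long, red cap 15.6 mm wide; stands loose in a pocket of the carousel; its cap's top is 111 mm above the bench
- tube_5_mid (a point): middle of a 13 mm closed sample tube, 83 mm long, red cap 15.6 mm wide; stands loose in a pocket of the carousel; its cap's top is 111 mm above the bench
- wire_rack: steel wire rack with tubes, 154 x 66 mm, 88 mm high with its tubes, loose; origin under its centre
- specimen_cup: white plastic cup, 58 mm wide, 58 mm high, loose, on the bench to the robot's right of the stand; origin under its centre
- sharps_bin: red sharps container, 130 x 110 mm, 218 mm high, loose; origin under its centre
- cap_carton: open cardboard box 85 x 65 mm, 45 mm high, loose; origin under its centre

How it is judged:
On the way, in this order (a step that is already met when the one before it is completed fails the run):
1. the pawl is lifted, its lever tipped over so that it stays up, before the carousel is turned (value of joint pawl above 0.9 rad and value of joint carousel above -0.2 rad), for 0.2 s.
2. the carousel is pushed one notch backward while the pawl is lifted (value of joint carousel between -0.8854 and -0.6854 rad and value of joint pawl above 0.5 rad), for 0.2 s.
At the end, for the whole second after the job is handed in: The carousel stands one notch back (-0.785 rad within 0.1 rad), at rest, the pawl is down at the bottom of that notch (below 0.06 rad), and all five tubes stand upright in their pockets (height within 8 mm, tilt under 0.2 rad) (value of joint carousel between -0.8854 and -0.6854 rad and value of joint pawl below 0.06 rad and velocity of joint carousel between -0.05 and 0.05 rad/s and velocity of joint pawl below 0.1 rad/s and height (world z) of tube_1_mid between 0.0615 and 0.0775 m and height (world z) of tube_2_mid between 0.0615 and 0.0775 m and height (world z) of tube_3_mid between 0.0615 and 0.0775 m and height (world z) of tube_4_mid between 0.0615 and 0.0775 m and height (world z) of tube_5_mid between 0.0615 and 0.0775 m and angle between each of tube_1_mid, tube_2_mid, tube_3_mid, tube_4_mid, tube_5_mid's own z axis and vertical below 0.2 rad); the robot touches nothing.
It fails at once if the carousel is turned forward from its start, or back much further than one notch (value of joint carousel below -1.1 rad or value of joint carousel above 0.25 rad).
It fails at once if the pawl is gripped or forced instead of pushed with a fingertip (contact force between the fingers and pawl above 30 N).
It fails at once if the carousel or its hand star is gripped or forced (contact force between the fingers and carousel above 35 N).
It fails at once if a tube is lifted out of its pocket (height (world z) of any of tube_1_mid, tube_2_mid, tube_3_mid, tube_4_mid, tube_5_mid above 0.085 m).
It fails at once if a thing beside the carousel is disturbed (distance of any of wire_rack, specimen_cup, sharps_bin, cap_carton from where it was at the start of the episode above 0.03 m).
It also fails if it takes over 61 s, if anything falls off the work surface, if the arm or the gripper's body presses on something with over 40 N, if the wrist force passes 120 N, or if a joint passes its speed limit or range.

## Working session

There is one attempt and no reset: what is moved stays moved. The work goes in short steps, Python scripts to look and compute and a shell command to move; the robot and the scene stay as the last step left them, time stands still between calls to the robot, and variables do not carry over. Pictures are saved under pics/ and viewed, and the job is handed in when it is done.

```bash
mkdir -p pics; cat > h.py <<'E'
import numpy as np,cv2
from bench import bot
def snap(n,f):
    d=bot.grab_frame(n); cv2.imwrite(f'pics/{f}.png',d['color'][:,:,::-1]); np.savez(f'/tmp/{n}.npz',**d); return d
def px(d,P):
    c=d['R']@np.array(P)+d['t']; return d['fx']*c[0]/c[2]+d['cx'],d['fy']*c[1]/c[2]+d['cy']
def unp(d,u,v,z=None):
    r=np.array([(u-d['cx'])/d['fx'],(v-d['cy'])/d['fy'],1]); C=-d['R'].T@d['t']; w=d['R'].T@r
    if z is not None: return C+w*(z-C[2])/w[2]
    return C+w*d['depth'][int(v),int(u)]
E
python3 - <<'E'
from h import *
for n in ['scene','top']:
    d=snap(n,n+'0'); print(n,-d['R'].T@d['t'],d['R'])
    for l in ['stand','hub_top','spoke_a','pawl_knob','pawl_pin','pawl_nose','tube_1_mid','specimen_cup','sharps_bin']:
        for r in bot.regions_of(l,n)[:5]:
            u,v=r['pixel']; print(l,round(r['p'],2),(u,v),unp(d,u,v).round(3))
s=bot.get_state();print(s)
E
```

```text
scene [1.00221798 0.60290136 1.23585879] [[-0.79932548  0.60080382 -0.01065586]
 [ 0.49121828  0.64311069 -0.58746339]
 [-0.34609735 -0.47480881 -0.80918058]]
stand 0.81 (316.5, 281.7) [0.586 0.017 0.066]
hub_top 0.77 (316.6, 265.5) [ 0.565 -0.01   0.094]
spoke_a 0.92 (318.2, 266.2) [ 0.561 -0.008  0.09 ]
spoke_a 0.26 (478.9, 390.5) [0.459 0.488 0.062]
pawl_knob 0.52 (278.9, 266.7) [ 0.648 -0.07   0.093]
pawl_pin 0.7 (317.0, 279.3) [0.583 0.015 0.073]
pawl_nose 0.51 (273.4, 269.3) [ 0.666 -0.069  0.098]
tube_1_mid 0.44 (339.9, 250.3) [ 0.491 -0.003  0.111]
specimen_cup 0.91 (297.1, 215.7) [ 0.473 -0.236  0.018]
sharps_bin 0.87 (261.8, 125.6) [ 0.42  -0.488  0.177]
top [ 0.18394193 -0.05766514  1.60879396] [[ 0.05008357 -0.99874016 -0.00312041]
 [-0.97666417 -0.04832272 -0.20926539]
 [ 0.20885097  0.01352835 -0.9778539 ]]
stand 0.77 (304.3, 224.4) [ 0.533 -0.019  0.141]
hub_top 0.82 (301.9, 221.5) [ 0.536 -0.013  0.161]
spoke_a 0.61 (301.5, 222.0) [ 0.536 -0.012  0.154]
spoke_a 0.41 (304.5, 226.0) [ 0.542 -0.018  0.083]
pawl_knob 0.69 (321.4, 181.7) [ 0.65  -0.06   0.159]
pawl_pin 0.6
[... 210 characters left out ...]
s': 1.0, 'joint_positions': array([ 1.11248273,  0.6148873 , -0.01259589,  1.42338036,  0.00808458,
        1.10340059, -0.04041546]), 'dq': array([-0.0003744 ,  0.00053061,  0.00065768,  0.00070427, -0.00083418,
        0.00077757,  0.00124991]), 'joint_efforts': array([-2.46682466e-04, -4.69115281e+01,  2.58964989e-01, -1.71343821e+01,
        1.00088681e-02,  1.78540464e-03, -2.16638401e-07]), 'ee_pos': array([ 0.27205237, -0.59030698,  0.231312  ]), 'tool_rot': array([-2.72831551e-05,  8.42179758e-01, -5.39196861e-01,  1.53711936e-06]), 'contact_force': array([0.46618212, 0.79873067, 0.53756359]), 'torque': array([ 0.02312251,  0.02203821, -0.00889307]), 'finger_gap': 1.0005666067681844}
```

```bash
python3 - <<'E'
from h import *
for n in ['scene','top']:
    d=np.load(f'/tmp/{n}.npz'); c=d['color'][:,:,::-1]
    c=c[150:350,200:440] if n=='top' else c[190:350,210:430]
    cv2.imwrite(f'pics/{n}0z.png',cv2.resize(c,None,fx=3,fy=3,interpolation=2))
E
```

```text
(no output)
```

View pics/scene0.png

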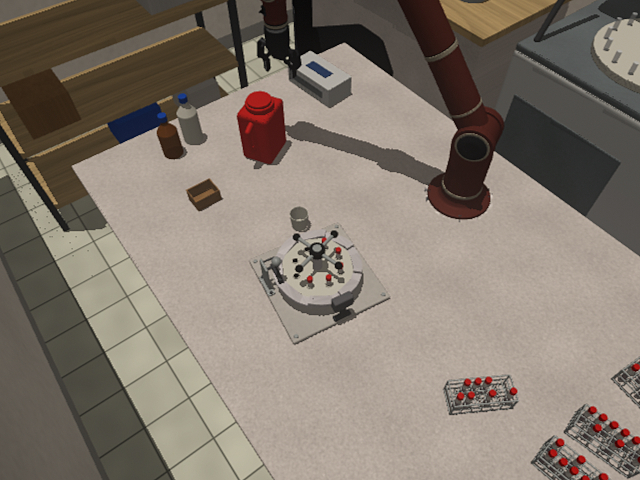

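```bash
ls pics
```

```text
scene0.png
scene0z.png
top0.png
top0z.png
```

View pics/top0z.png

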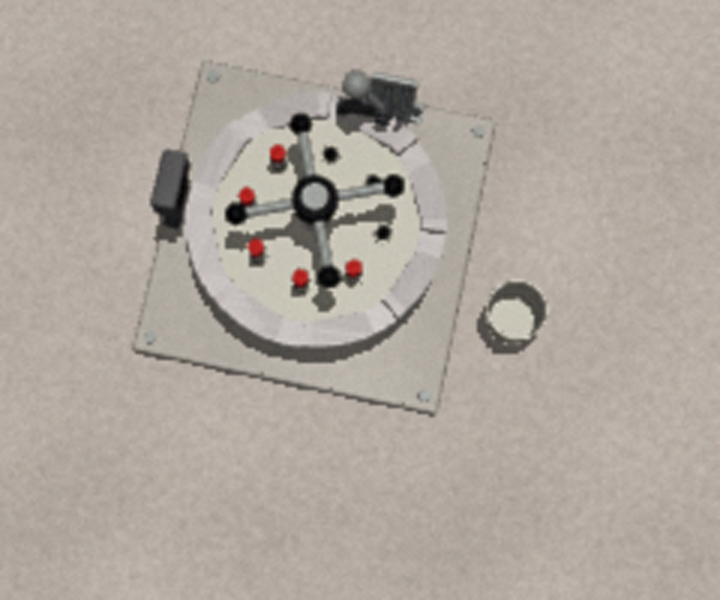

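View pics/scene0z.png

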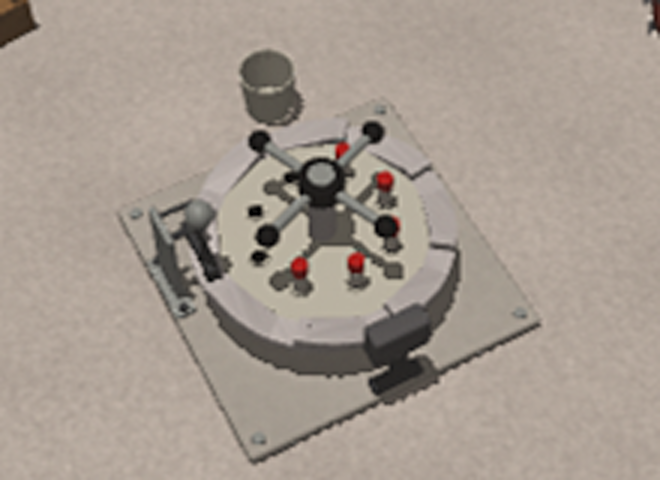

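The top view shows the stand corners at zoomed (203,62), (494,120), (435,412) and (134,350). The hub is at (314,198), the knob at (356,83), and the spoke balls at (301,123), (236,213), (328,276) and (394,185).

```bash
python3 - <<'E'
from h import *
d=np.load('/tmp/top.npz')
f=lambda p,z:unp(d,200+p[0]/3-.33,150+p[1]/3-.33,z)
C=np.array([f(p,.014) for p in [(203,62),(494,120),(435,412),(134,350)]])
print(C.round(4),C.mean(0)); 
# corners: (+x,+y),(+x,-y),(-x,-y),(-x,+y)
ex=(C[0]+C[1]-C[2]-C[3])[:2]; ey=(C[0]+C[3]-C[1]-C[2])[:2]
print('yaw',np.degrees(np.arctan2(ex[1],ex[0])),np.degrees(np.arctan2(-ey[0],ey[1])),np.linalg.norm(ex)/2,np.linalg.norm(ey)/2)
h=f((314,198),.1585);print('hub',h)
k=f((356,83),.154);print('knob',k)
B=[f(p,.145) for p in [(301,123),(236,213),(328,276),(394,185)]]
for b in B:
  w=(b-h)[:2]; print(b.round(4),np.linalg.norm(w),np.degrees(np.arctan2(w[1],w[0])))
print('ballmean',np.mean(B,0))
s=np.load('/tmp/scene.npz')
g=lambda p,z:unp(s,210+p[0]/3-.33,190+p[1]/3-.33,z)
print('scene hub',g((322,174),.1585),'knob',g((200,215),.154))
for p in [(372,131),(260,141),(267,235),(387,226)]: print(g(p,.145))
print('cup',f((512,318),.0),g((268,70),.058))
for n,dd in (('top',d),('scene',s)):
  for l in ['pawl_knob']:
    r=bot.regions_of(l,n)[0]
E
```

```text
[[ 0.7241  0.1037  0.014 ]
 [ 0.678  -0.1886  0.014 ]
 [ 0.3847 -0.141   0.014 ]
 [ 0.4302  0.1508  0.014 ]] [ 0.55426353 -0.01875225  0.014     ]
yaw -9.163162527124763 -8.913034369284338 0.29741771471849154 0.2956164551734705
hub [ 0.55281785 -0.01838517  0.1585    ]
knob [ 0.66352391 -0.0507585   0.154     ]
[ 0.626  -0.0025  0.145 ] 0.07485184196107282 12.239725000428336
[0.5389 0.0513 0.145 ] 0.07110825734220723 101.29255860606884
[ 0.4852 -0.0343  0.145 ] 0.06946876330182696 -166.79435376266844
[ 0.5719 -0.0895  0.145 ] 0.07364484243599073 -74.98543982537855
ballmean [ 0.55548612 -0.0187352   0.145     ]
scene hub [ 0.55512179 -0.02001287  0.1585    ] knob [ 0.66264264 -0.05166359  0.154     ]
[ 0.48517556 -0.03855973  0.145     ]
[ 0.57200313 -0.09075777  0.145     ]
[ 0.62560583 -0.00499285  0.145     ]
[0.53792821 0.05023425 0.145     ]
cup [ 0.48213364 -0.21326156  0.        ] [ 0.47975135 -0.21369829  0.058     ]
```

```bash
cat >> h.py <<'E'
from scipy.spatial.transform import Rotation as Ro
O=np.array([.5545,-.019,0]); YAW=np.radians(-9.0)
S=Ro.from_euler('z',YAW)
def st():
    s=bot.get_state(); q=s['tool_rot']; R=Ro.from_quat([q[1],q[2],q[3],q[0]]); return s,R
def where():
    s,R=st(); p=S.inv().apply(s['ee_pos']-O)
    print('t',round(s['time_s'],2),'stand mm',(p*1e3).round(1),'F',np.round(S.inv().apply(s['contact_force']),1),'gap',round(s['finger_gap'],3))
def plan(*pts):
    s,R=st()
    Rt=Ro.from_matrix(np.column_stack([S.apply([1,0,0]),S.apply([0,-1,0]),[0,0,-1]]))
    print('turn',((R.inv()*Rt).as_rotvec()/1.5).round(4))
    for p in pts:
        w=O+S.apply(np.array(p)/1e3); print(p,w.round(4),'shift',(R.inv().apply(w-s['ee_pos'])/.75).round(4))
E
python3 -c "
from h import *
where(); plan([111,25,350],[111,25,200])"
python3 -m jog '0 0 0 -0.16 0 0 0;0 0 0 -0.16 0 0 0;0 0 0 -0.16 0 0 0;0 0 0 -0.16 0 0 0'; python3 -c "
from h import *
where(); plan([111,25,300],[111,25,200])"
```

```text
t 1.1 stand mm [-189.6 -608.4  231.3] F [0.4 0.4 0. ] gap 1.0
turn [-1.000e-04  0.000e+00 -6.545e-01]
[111, 25, 350] [ 0.668  -0.0117  0.35  ] shift [-0.4796 -0.8025 -0.1582]
[111, 25, 200] [ 0.668  -0.0117  0.2   ] shift [-0.4796 -0.8025  0.0418]
time_s: 1.43
ee_pos: [0.2736, -0.5935, 0.3611]
tool_rot: [0.005, 0.842, -0.539, 0.008]
contact_force: [1.9, 0.2, 1.6]
finger_gap: 0.452
t 1.43 stand mm [-187.6 -611.4  361.1] F [1.8 0.5 1.6] gap 0.452
turn [ 0.0056 -0.0113 -0.6547]
[111, 25, 300] [ 0.668  -0.0117  0.3   ] shift [-0.486  -0.8023  0.0731]
[111, 25, 200] [ 0.668  -0.0117  0.2   ] shift [-0.4884 -0.8022  0.2064]
```

```bash
python3 -m jog '0 -0.486 -0.802 0.07 0 0 -0.655;0 -0.486 -0.802 0.07 0 0 -0.655;0 -0.486 -0.802 0.07 0 0 -0.655;0 -0.486 -0.802 0.07 0 0 -0.655;0 -0.486 -0.802 0.07 0 0 -0.655;0 -0.486 -0.802 0.07 0 0 -0.655;0 -0.486 -0.802 0.07 0 0 -0.655;0 -0.486 -0.802 0.07 0 0 -0.655;0 -0.486 -0.802 0.07 0 0 -0.655;0 -0.486 -0.802 0.07 0 0 -0.655';  python3 -c "
from h import *
where(); plan([111,25,300],[111,25,200])"
```

```text
time_s: 2.27
ee_pos: [0.5074, -0.2457, 0.3222]
tool_rot: [0.008, 0.997, -0.078, 0.005]
contact_force: [1.0, 0.3, -0.0]
finger_gap: 0.003
t 2.27 stand mm [ -11.1 -231.3  322.2] F [ 1.   0.5 -0. ] gap 0.003
turn [ 0.01   -0.0074  0.0001]
[111, 25, 300] [ 0.668  -0.0117  0.3   ] shift [ 0.1625 -0.3421  0.0263]
[111, 25, 200] [ 0.668  -0.0117  0.2   ] shift [ 0.161  -0.3441  0.1596]
```

```bash
python3 -m jog '0 0.162 -0.342 0.03 0.01 -0.007 0;0 0.162 -0.342 0.03 0.01 -0.007 0;0 0.162 -0.342 0.03 0.01 -0.007 0;0 0.162 -0.342 0.03 0.01 -0.007 0;0 0.162 -0.342 0.03 0.01 -0.007 0;0 0.162 -0.342 0.03 0.01 -0.007 0;0 0.162 -0.342 0.03 0.01 -0.007 0;0 0.161 -0.344 0.15 0.01 -0.007 0;0 0.161 -0.344 0.15 0.01 -0.007 0;0 0.161 -0.344 0.15 0.01 -0.007 0';  python3 -c "
from h import *
where(); plan([111,25,135],[111,0,135],[111,-40,135])
snap('scene','s1')
d=np.load('/tmp/scene.npz')['color'][170:350,210:450,::-1]
cv2.imwrite('pics/s1z.png',cv2.resize(d,None,fx=3,fy=3,interpolation=2))"
```

```text
time_s: 3.1
ee_pos: [0.6632, -0.0115, 0.1989]
tool_rot: [0.001, 0.997, -0.077, -0.007]
contact_force: [-0.9, -0.9, -2.4]
finger_gap: -0.006
t 3.1 stand mm [106.2  24.5 198.9] F [-0.7 -1.  -2.4] gap -0.006
turn [0.0025 0.0097 0.0015]
[111, 25, 135] [ 0.668  -0.0117  0.135 ] shift [ 0.0076 -0.001   0.0851]
[111, 0, 135] [ 0.6641 -0.0364  0.135 ] shift [0.0076 0.0323 0.0853]
[111, -40, 135] [ 0.6579 -0.0759  0.135 ] shift [0.0075 0.0856 0.0855]
```

View pics/s1z.png

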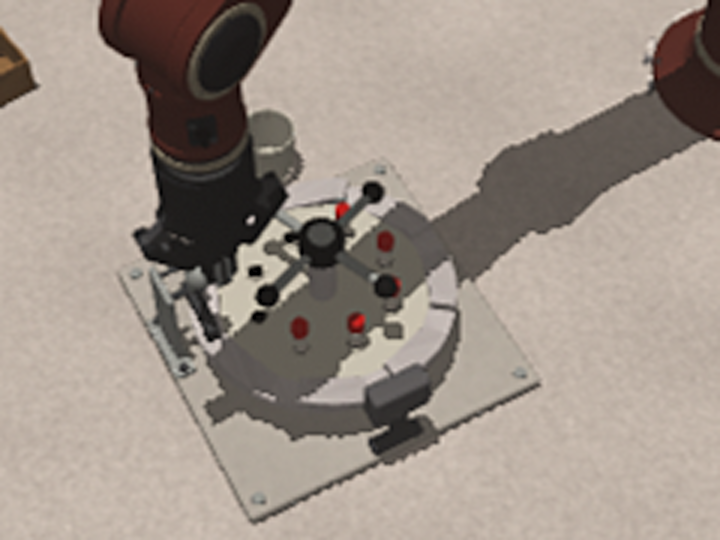

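```bash
python3 -c "
from h import *
d=np.load('/tmp/scene.npz')
for p in ([106,24,199],[111,-14.5,154],[0,0,158]):
  u,v=px(d,O+S.apply(np.array(p)/1e3)); print(p,(u-210)*3,(v-170)*3)"
python3 -m jog '0 0.0076 -0.001 0.03 0.0025 0.01 0;0 0.0076 -0.001 0.06 0.0025 0.01 0;0 0.0076 -0.001 0.085 0.0025 0.01 0;0 0.0076 -0.001 0.085 0.0025 0.01 0;0 0.0076 -0.001 0.085 0.0025 0.01 0'; python3 -c "
from h import *
where(); plan([111,0,135],[111,-20,135],[111,-45,135])
snap('scene','s2')
d=np.load('/tmp/scene.npz')['color'][170:350,210:450,::-1]
cv2.imwrite('pics/s2z.png',cv2.resize(d,None,fx=3,fy=3,interpolation=2))"
```

```text
[106, 24, 199] 221.45083298504903 275.6274460289884
[111, -14.5, 154] 200.39594610149027 274.30531918795816
[0, 0, 158] 322.28329346296977 233.74131061504167
time_s: 3.57
ee_pos: [0.6699, -0.0134, 0.1386]
tool_rot: [-0.0, 0.997, -0.079, 0.002]
contact_force: [-0.6, -0.5, -0.0]
finger_gap: 0.005
t 3.57 stand mm [113.1  23.6 138.6] F [-0.5 -0.6 -0. ] gap 0.005
turn [-0.0003 -0.003  -0.0005]
[111, 0, 135] [ 0.6641 -0.0364  0.135 ] shift [-0.0028  0.0315  0.0048]
[111, -20, 135] [ 0.661  -0.0561  0.135 ] shift [-0.0028  0.0582  0.0048]
[111, -45, 135] [ 0.6571 -0.0808  0.135 ] shift [-0.0028  0.0915  0.0048]
```

View pics/s2z.png

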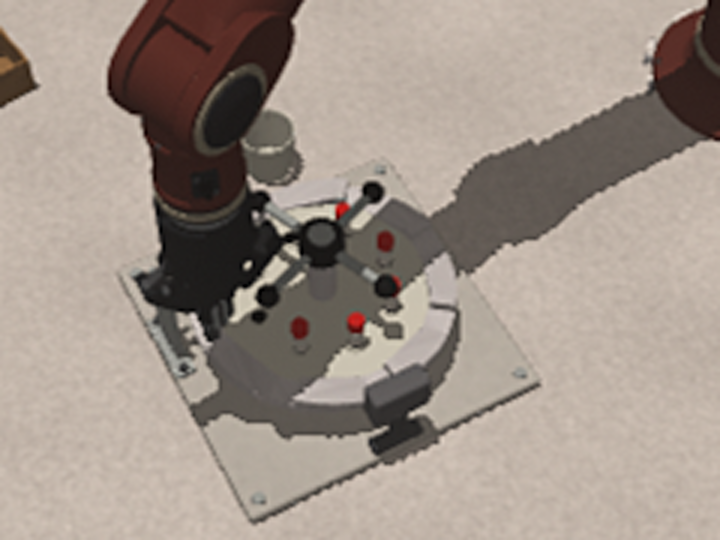

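The finger stands in front of the knob on its +y side. Next I push along −y.

```bash
python3 -m jog '0 -0.0028 0.008 0.0048 0 -0.003 0;0 -0.0028 0.016 0.0048 0 -0.003 0;0 -0.0028 0.023 0.0048 0 -0.003 0;0 -0.0028 0.03 0.0048 0 -0.003 0;0 -0.0028 0.037 0.0048 0 -0.003 0;0 -0.0028 0.044 0.0048 0 -0.003 0;0 -0.0028 0.051 0.0048 0 -0.003 0;0 -0.0028 0.058 0.0048 0 -0.003 0'; python3 -c "
from h import *
where(); plan([111,-30,135],[111,-50,135])"
```

```text
time_s: 4.28
ee_pos: [0.6617, -0.0564, 0.136]
tool_rot: [-0.0, 0.997, -0.079, 0.001]
contact_force: [0.4, 0.0, 0.2]
finger_gap: 0.003
t 4.28 stand mm [111.8 -20.2 136. ] F [0.4 0.1 0.2] gap 0.003
turn [-0.0006 -0.0015 -0.0006]
[111, -30, 135] [ 0.6594 -0.066   0.135 ] shift [-0.001   0.013   0.0013]
[111, -50, 135] [ 0.6563 -0.0857  0.135 ] shift [-0.001   0.0397  0.0012]
```

```bash
python3 -m jog '0 -0.001 0.007 0.0012 0 0 0;0 -0.001 0.014 0.0012 0 0 0;0 -0.001 0.02 0.0012 0 0 0;0 -0.001 0.026 0.0012 0 0 0;0 -0.001 0.032 0.0012 0 0 0;0 -0.001 0.032 0.0012 0 0 0'; python3 -c "
from h import *
where()
snap('scene','s3');d=np.load('/tmp/scene.npz')['color'][170:350,210:450,::-1]
cv2.imwrite('pics/s3z.png',cv2.resize(d,None,fx=3,fy=3,interpolation=2))"
```

```text
time_s: 4.78
ee_pos: [0.657, -0.0819, 0.135]
tool_rot: [0.0, 0.997, -0.08, 0.001]
contact_force: [0.1, -0.6, -1.1]
finger_gap: 0.001
t 4.78 stand mm [111.1 -46.1 135. ] F [ 0.2 -0.5 -1.1] gap 0.001
```

View pics/s3z.png

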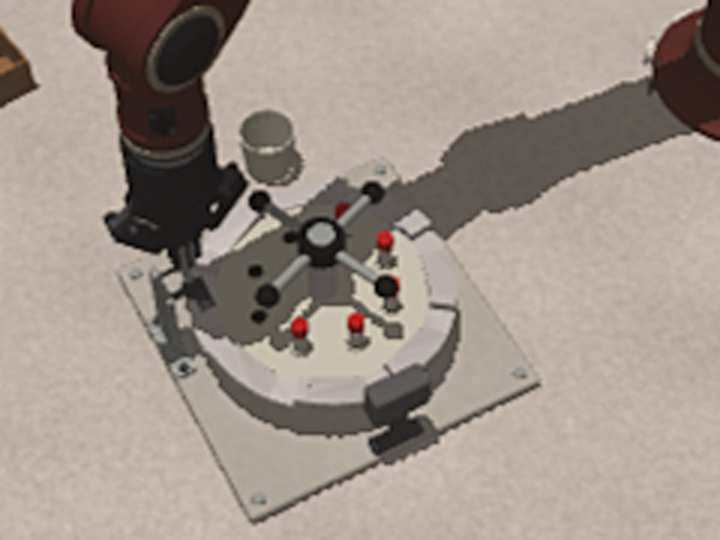

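The pawl's nose stands up at about (205,290), with no knob on its near side. I retreat upward and go to spoke b.

```bash
python3 -m jog '0 0 -0.01 -0.05 0 0 0;0 0 -0.01 -0.1 0 0 0;0 0 -0.01 -0.12 0 0 0;0 0 -0.01 -0.12 0 0 0'; python3 -c "
from h import *
where(); plan([-56,42,225],[-56,42,200])
snap('scene','s4');snap('top','t4');d=np.load('/tmp/scene.npz')['color'][190:330,220:380,::-1]
e=np.load('/tmp/top.npz')['color'][150:290,220:380,::-1]
cv2.imwrite('pics/s4z.png',cv2.resize(np.hstack([d,e]),None,fx=2.5,fy=2.5,interpolation=2))"
```

```text
time_s: 5.17
ee_pos: [0.6612, -0.0724, 0.2308]
tool_rot: [-0.001, 0.997, -0.079, 0.007]
contact_force: [0.0, -0.6, -0.0]
finger_gap: -0.0
t 5.17 stand mm [113.7 -36.1 230.8] F [ 0.1 -0.6 -0. ] gap -0.0
turn [-0.0016 -0.0088 -0.0007]
[-56, 42, 225] [0.5058 0.0312 0.225 ] shift [-0.2265 -0.1039  0.005 ]
[-56, 42, 200] [0.5058 0.0312 0.2   ] shift [-0.2269 -0.1038  0.0383]
```

View pics/s4z.png

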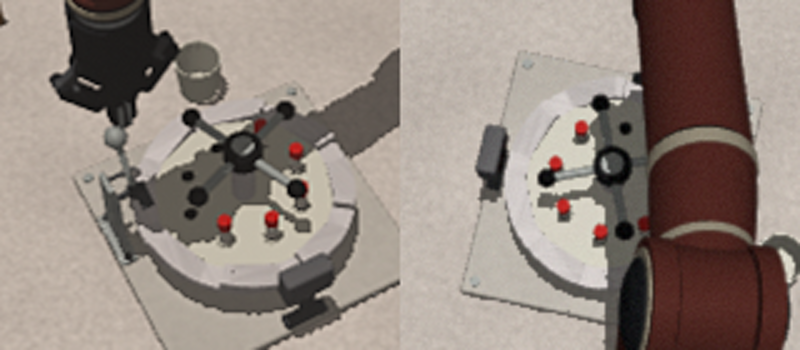

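The knob at (115,137) leans back along −y and the nose is up, so the pawl is lifted. Now to spoke b.

```bash
python3 -m jog '0 -0.2265 -0.104 0.005 0 -0.009 0;0 -0.2265 -0.104 0.005 0 -0.009 0;0 -0.2265 -0.104 0.005 0 -0.009 0;0 -0.2265 -0.104 0.005 0 -0.009 0;0 -0.2265 -0.104 0.005 0 -0.009 0;0 -0.2265 -0.104 0.005 0 -0.009 0;0 -0.2265 -0.104 0.005 0 -0.009 0;0 -0.2265 -0.104 0.005 0 -0.009 0'; python3 -c "
from h import *
where(); plan([-56,42,129])"
```

```text
time_s: 5.93
ee_pos: [0.5031, 0.0297, 0.2204]
tool_rot: [-0.0, 0.997, -0.08, -0.005]
contact_force: [-0.1, -0.0, -0.1]
finger_gap: 0.002
t 5.93 stand mm [-58.4  40.1 220.4] F [-0.  -0.  -0.1] gap 0.002
turn [ 0.0002  0.0073 -0.0017]
[-56, 42, 129] [0.5058 0.0312 0.129 ] shift [ 0.0045 -0.0026  0.1218]
```

```bash
python3 -m jog '0 0.0045 -0.0026 0.04 0 0.007 0;0 0.0045 -0.0026 0.08 0 0.007 0;0 0.0045 -0.0026 0.1 0 0.007 0;0 0.0045 -0.0026 0.115 0 0.007 0;0 0.0045 -0.0026 0.12 0 0.007 0;0 0.0045 -0.0026 0.12 0 0.007 0'; python3 -c "
from h import *
where(); plan([-44,42,129],[-30,42,129],[-14,42,129],[-7,42,129])
snap('scene','s5');snap('top','t5');d=np.load('/tmp/scene.npz')['color'][190:330,220:380,::-1]
e=np.load('/tmp/top.npz')['color'][150:290,220:380,::-1]
cv2.imwrite('pics/s5z.png',cv2.resize(np.hstack([d,e]),None,fx=2.5,fy=2.5,interpolation=2))"
```

```text
time_s: 6.43
ee_pos: [0.5059, 0.0302, 0.1288]
tool_rot: [0.0, 0.997, -0.081, -0.002]
contact_force: [-0.4, 0.2, 1.2]
finger_gap: -0.002
t 6.43 stand mm [-55.7  41.  128.8] F [-0.5  0.1  1.2] gap -0.002
turn [ 0.0007  0.0021 -0.0029]
[-44, 42, 129] [0.5176 0.0294 0.129 ] shift [ 0.0156 -0.0014 -0.0003]
[-30, 42, 129] [0.5314 0.0272 0.129 ] shift [ 0.0343 -0.0015 -0.0004]
[-14, 42, 129] [0.5472 0.0247 0.129 ] shift [ 0.0556 -0.0016 -0.0004]
[-7, 42, 129] [0.5542 0.0236 0.129 ] shift [ 0.065  -0.0017 -0.0005]
```

View pics/s5z.png

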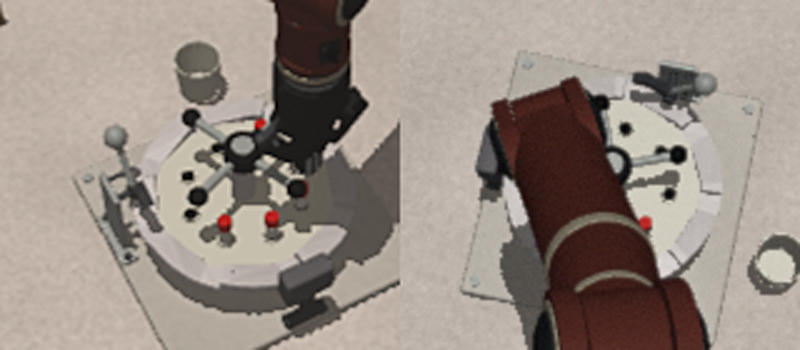

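The finger is down on the far-robot side of spoke b, between ball b (297,187) and the hub, and the pawl is still lifted. I start pushing and stop short of the full travel.

```bash
python3 -m jog '0 0.008 -0.0015 0 0 0 0;0 0.015 -0.0015 0 0 0 0;0 0.021 -0.0015 0 0 0 0;0 0.027 -0.0015 0 0 0 0;0 0.033 -0.0015 0 0 0 0;0 0.038 -0.0015 0 0 0 0;0 0.043 -0.0015 0 0 0 0;0 0.048 -0.0015 0 0 0 0;0 0.053 -0.0015 0 0 0 0;0 0.053 -0.0015 0 0 0 0'; python3 -c "
from h import *
where(); plan([-14,42,129],[-7,42,129])
snap('scene','s6');d=np.load('/tmp/scene.npz')['color'][190:330,220:380,::-1]
cv2.imwrite('pics/s6z.png',cv2.resize(d,None,fx=5,fy=4,interpolation=2)[:600])"
```

```text
time_s: 7.37
ee_pos: [0.5477, 0.0255, 0.1305]
tool_rot: [-0.0, 0.997, -0.08, 0.001]
contact_force: [-0.9, 0.3, 0.7]
finger_gap: 0.0
t 7.37 stand mm [-13.7  42.9 130.5] F [-0.9  0.1  0.7] gap 0.0
turn [-0.0003 -0.0017 -0.0024]
[-14, 42, 129] [0.5472 0.0247 0.129 ] shift [-0.0004  0.0012  0.0021]
[-7, 42, 129] [0.5542 0.0236 0.129 ] shift [0.0089 0.0012 0.0021]
```

View pics/s6z.png

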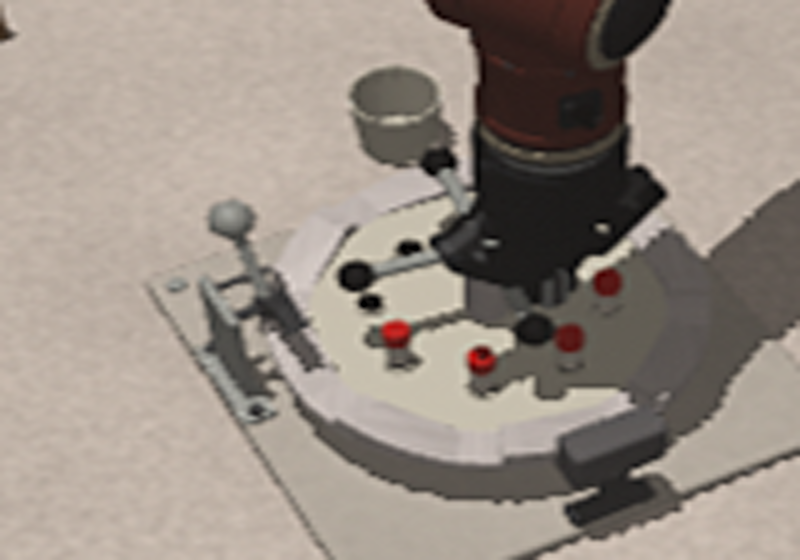

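The ball centres are at zoomed (355,275) for a, (534,328) for b and (437,160) for d.

```bash
cat >> h.py <<'E'
def balls(d,pts):
    c=np.array([.5552,-.0200]) 
    for n,(u,v) in pts.items():
        w=unp(d,u,v,.145)[:2]-c; a=np.degrees(np.arctan2(w[1],w[0])); b={'a':12.04,'b':103.85,'c':-165.1,'d':-76.7}[n]
        print(n,'r',np.hypot(*w).round(4),'ang',a.round(1),'turned',((a-b+180)%360-180).round(1))
E
python3 -c "
from h import *
d=np.load('/tmp/scene.npz')
balls(d,{'c':(210+372/3-.3,190+131/3-.3),'d':(210+260/3-.3,190+141/3-.3),'a':(210+267/3-.3,190+235/3-.3),'b':(210+387/3-.3,190+226/3-.3)})
balls(d,{'a':(220+355/5-.4,190+275/4-.4),'b':(220+534/5-.4,190+328/4-.4),'d':(220+437/5-.4,190+160/4-.4)})"
```

```text
c r 0.0724 ang -165.3 turned -0.2
d r 0.0726 ang -76.6 turned 0.1
a r 0.072 ang 12.1 turned 0.1
b r 0.0724 ang 103.8 turned -0.1
a r 0.0731 ang -17.7 turned -29.8
b r 0.0701 ang 73.2 turned -30.7
d r 0.0754 ang -105.5 turned -28.8
```

```bash
python3 -m jog '0 0.004 0 0.001 0 0 0;0 0.007 0 0.001 0 0 0;0 0.009 0 0.001 0 0 0;0 0.009 0 0.001 0 0 0'; python3 -c "
from h import *
where(); plan([-7,42,129],[-5,42,129])
d=snap('scene','s7');e=d['color'][190:330,220:380,::-1]
cv2.imwrite('pics/s7z.png',cv2.resize(e,None,fx=5,fy=4,interpolation=2)[:600])"
```

```text
time_s: 7.75
ee_pos: [0.5551, 0.0232, 0.1301]
tool_rot: [0.0, 0.997, -0.081, 0.002]
contact_force: [-1.9, 1.2, 0.5]
finger_gap: -0.005
t 7.75 stand mm [ -6.   41.8 130.1] F [-2.   0.9  0.5] gap -0.005
turn [ 0.0003 -0.0031 -0.0033]
[-7, 42, 129] [0.5542 0.0236 0.129 ] shift [-0.0014 -0.0003  0.0014]
[-5, 42, 129] [0.5561 0.0233 0.129 ] shift [ 0.0013 -0.0003  0.0015]
```

View pics/s7z.png

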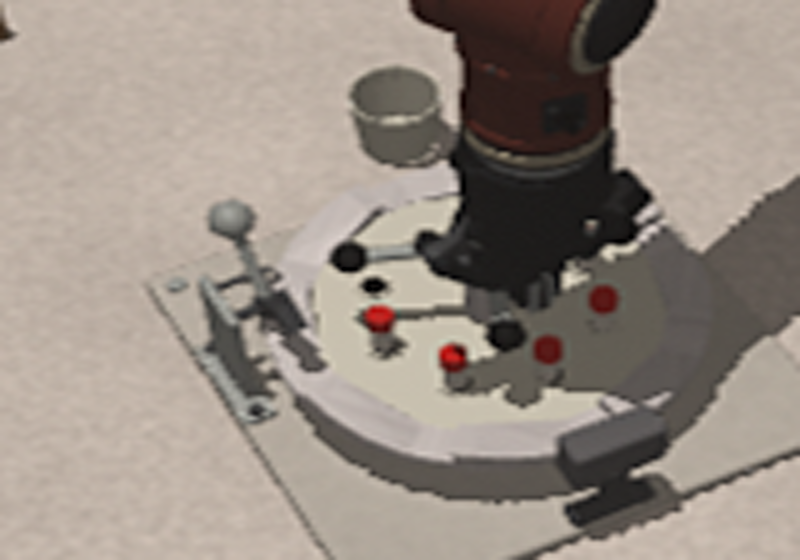

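```bash
cat >> h.py <<'E'
def refine(d,u,v,r=5,th=60):
    g=d['color'].max(2).astype(float); v0,u0=int(round(v)),int(round(u))
    m=np.zeros(g.shape,bool); m[v0-r:v0+r+1,u0-r:u0+r+1]=1
    m&=g<th; n,l,s,c=cv2.connectedComponentsWithStats(m.astype(np.uint8)); k=l[v0,u0]
    return (*c[k],s[k,4])
E
python3 -c "
from h import *
d=np.load('/tmp/scene.npz')
P={'a':(220+349/5-.4,190+257/4-.4),'b':(220+506/5-.4,190+333/4-.4)}
balls(d,P)
Q={k:refine(d,*p) for k,p in P.items()};print(Q); balls(d,{k:q[:2] for k,q in Q.items()})
import cv2
im=cv2.imread('pics/scene0.png')[:,:,::-1]; d0=dict(d); d0['color']=im
P0={'c':(210+372/3-.3,190+131/3-.3),'d':(210+260/3-.3,190+141/3-.3),'a':(210+267/3-.3,190+235/3-.3),'b':(210+387/3-.3,190+226/3-.3)}
Q={k:refine(d0,*p) for k,p in P0.items()};print(Q);balls(d,{k:q[:2] for k,q in Q.items()})
"
```

```text
a r 0.0734 ang -29.3 turned -41.3
b r 0.0702 ang 61.1 turned -42.8
{'a': (np.float64(289.325), np.float64(254.025), np.int32(40)), 'b': (np.float64(320.9555555555556), np.float64(273.2888888888889), np.int32(45))}
a r 0.0736 ang -28.9 turned -40.9
b r 0.0715 ang 61.2 turned -42.6
{'c': (np.float64(333.969696969697), np.float64(233.54545454545453), np.int32(33)), 'd': (np.float64(295.7352941176471), np.float64(236.61764705882354), np.int32(34)), 'a': (np.float64(298.7073170731707), np.float64(268.0975609756098), np.int32(41)), 'b': (np.float64(338.15909090909093), np.float64(265.40909090909093), np.int32(44))}
c r 0.0724 ang -166.0 turned -0.9
d r 0.0741 ang -75.9 turned 0.8
a r 0.0721 ang 12.2 turned 0.2
b r 0.0721 ang 102.4 turned -1.5
```

Turned −41.2°, so about 2.6 mm more.

```bash
python3 -m jog '0 0.001 0 0 0 0 0;0 0.002 0 0 0 0 0;0 0.003 0 0 0 0 0;0 0.003 0 0 0 0 0;0 0.003 0 0 0 0 0'; python3 -c "
from h import *
where(); plan([-5,42,129])
d=snap('scene','s8')
Q={'a':refine(d,289,252.5),'b':refine(d,319.5,274.3)};print(Q);balls(d,{k:q[:2] for k,q in Q.items()})"
```

```text
time_s: 8.22
ee_pos: [0.5572, 0.0225, 0.13]
tool_rot: [0.001, 0.997, -0.081, 0.002]
contact_force: [-3.1, 0.3, 1.3]
finger_gap: -0.002
t 8.22 stand mm [ -3.8  41.4 130. ] F [-3.1 -0.1  1.3] gap -0.002
turn [ 0.0006 -0.003  -0.0035]
[-5, 42, 129] [0.5561 0.0233 0.129 ] shift [-0.0016 -0.0008  0.0014]
{'a': (np.float64(289.2105263157895), np.float64(252.89473684210526), np.int32(38)), 'b': (np.float64(319.29787234042556), np.float64(273.29787234042556), np.int32(47))}
a r 0.0736 ang -31.7 turned -43.8
b r 0.0711 ang 57.8 turned -46.0
```

```bash
python3 -m jog '0 -0.008 0 0 0 0 0;0 -0.015 0 0 0 0 0;0 -0.018 0 -0.03 0 0 0;0 -0.018 0 -0.08 0 0 0;0 -0.018 0 -0.12 0 0 0;0 -0.018 0 -0.16 0 0 0;0 -0.018 0 -0.16 0 0 0'; python3 -c "
from h import *
where(); plan([-100,150,250],[111,-120,260])"
```

```text
time_s: 8.85
ee_pos: [0.5477, 0.0257, 0.2568]
tool_rot: [-0.001, 0.997, -0.081, 0.01]
contact_force: [0.9, 0.3, 0.5]
finger_gap: -0.002
t 8.85 stand mm [-13.7  43.1 256.8] F [0.8 0.4 0.5] gap -0.002
turn [-0.0018 -0.0133 -0.0036]
[-100, 150, 250] [0.4792 0.1448 0.25  ] shift [-0.1159 -0.1419  0.0072]
[111, -120, 260] [ 0.6454 -0.1549  0.26  ] shift [ 0.1675  0.2166 -0.0015]
```

```bash
python3 -m jog '0 0.1675 0.2166 0 0 -0.013 0;0 0.1675 0.2166 0 0 -0.013 0;0 0.1675 0.2166 0 0 -0.013 0;0 0.1675 0.2166 0 0 -0.013 0;0 0.1675 0.2166 0 0 -0.013 0;0 0.1675 0.2166 0 0 -0.013 0;0 0.1675 0.2166 0 0 -0.013 0;0 0.1675 0.2166 0 0 -0.013 0'; python3 -c "
from h import *
where(); plan([111,-120,135])
d=snap('scene','s9');snap('top','t9');e=d['color'][190:330,220:380,::-1]
cv2.imwrite('pics/s9z.png',cv2.resize(e,None,fx=5,fy=4,interpolation=2)[:600])"
```

```text
time_s: 9.52
ee_pos: [0.6452, -0.1541, 0.2583]
tool_rot: [-0.002, 0.997, -0.081, 0.0]
contact_force: [0.5, 1.0, 0.2]
finger_gap: 0.0
t 9.52 stand mm [ 110.8 -119.2  258.3] F [0.3 1.  0.2] gap 0.0
turn [-0.0026 -0.     -0.0033]
[111, -120, 135] [ 0.6454 -0.1549  0.135 ] shift [0.0003 0.0016 0.1643]
```

View pics/s9z.png

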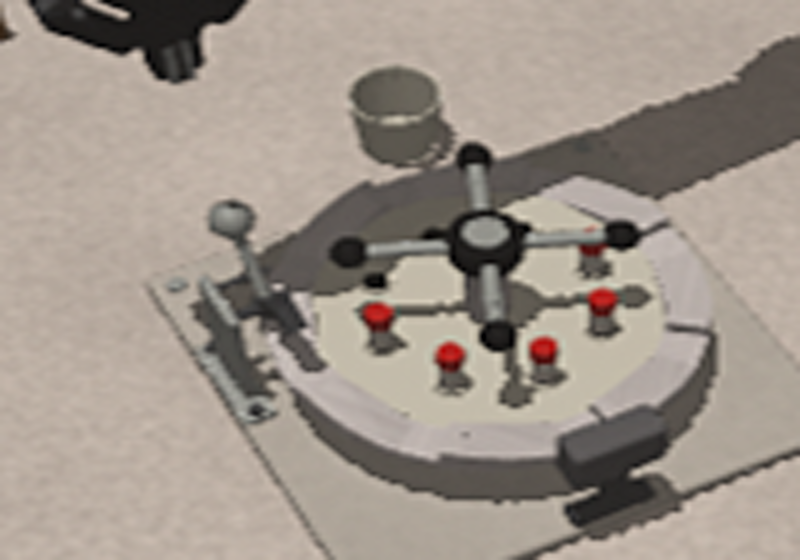

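View pics/t9.png

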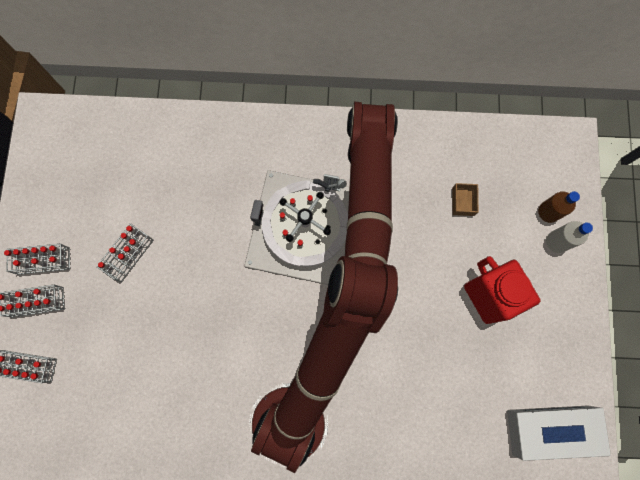

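All four balls are visible: a (348,252), b (498,335), c (622,236) and d (474,157). All the tubes stand. I measure the turn angle from both cameras.

```bash
python3 - <<'E'
from h import *
d=dict(np.load('/tmp/scene.npz')); d0=dict(d); d0['color']=cv2.imread('pics/scene0.png')[:,:,::-1]
z=lambda x,y:(220+x/5-.4,190+y/4-.4)
P={'a':z(348,252),'b':z(498,335),'c':z(622,236),'d':z(474,157)}
P0={'c':(333.7,233.4),'d':(296.4,236.7),'a':(298.7,268),'b':(338.7,265)}
def angs(d,P,r=5):
    X={k:unp(d,*refine(d,*p,r=r)[:2],.145)[:2] for k,p in P.items()}
    M=np.array([X[k] for k in P]); return X
def fit(X0,X):
    ks=[k for k in 'abcd' if k in X]; A=np.array([X0[k] for k in ks]);B=np.array([X[k] for k in ks])
    A=A-A.mean(0);B=B-B.mean(0)
    print(np.degrees(np.arctan2((A[:,0]*B[:,1]-A[:,1]*B[:,0]).sum(),(A*B).sum())), np.hypot(*B.T),np.hypot(*A.T))
fit(angs(d0,P0),angs(d,P))
# centred manual
fit({k:unp(d,*p,.145)[:2] for k,p in P0.items()},{k:unp(d,*p,.145)[:2] for k,p in P.items()})
t=dict(np.load('/tmp/top.npz'));t0=dict(t);t0['color']=cv2.imread('pics/top0.png')[:,:,::-1]
f=lambda x,y:(200+x/3-.33,150+y/3-.33)
T0={'a':f(301,123),'b':f(236,213),'c':f(328,276),'d':f(394,185)}
T={'a':(320,197),'b':(285,205),'c':(290,237),'d':(327,230)}
for k,p in T.items(): print(k,refine(t,*p,r=4))
c=t['color'][180:260,255:345,::-1]; cv2.imwrite('pics/t9z.png',cv2.resize(c,None,fx=7,fy=7,interpolation=2))
try: fit(angs(t0,T0,4),angs(t,T,4))
except Exception as e: print(e)
E
```

```text
-44.81730260871356 [0.07224592 0.07264642 0.07225064 0.07317581] [0.07165545 0.07314343 0.07285025 0.07304279]
-45.48697210328317 [0.07268477 0.07179117 0.07246174 0.07241883] [0.07217955 0.07323977 0.07204232 0.07166645]
a (np.float64(319.6896551724138), np.float64(195.10344827586206), np.int32(29))
b (np.float64(319.50215181879145), np.float64(239.50217460658502), np.int32(307182))
c (np.float64(289.2682926829268), np.float64(237.70731707317074), np.int32(41))
d (np.float64(327.18367346938777), np.float64(230.12244897959184), np.int32(49))
-31.979838407251133 [0.08650644 0.04135035 0.07425168 0.03782781] [0.07247541 0.0714669  0.07229625 0.07184626]
```

View pics/t9z.png

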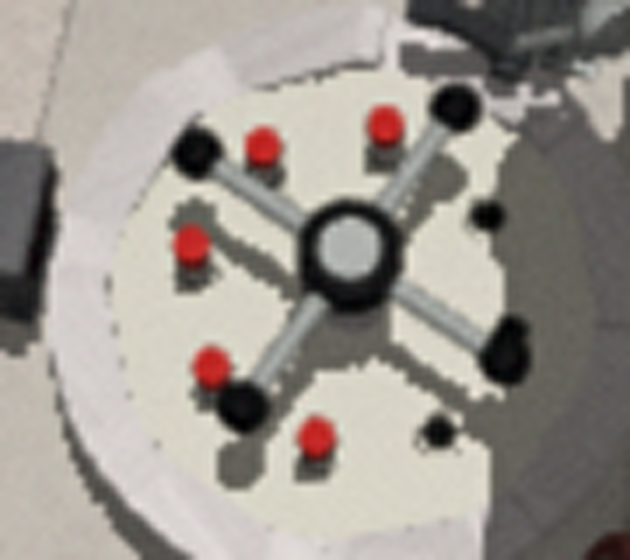

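The scene camera fits −44.8° and −45.5°, which is well inside the window. I go down on the −y side of the knob and tip it back.

```bash
python3 -m jog '0 0 0.001 0.04 0 0 0;0 0 0.001 0.09 0 0 0;0 0 0.001 0.13 0 0 0;0 0 0.001 0.155 0 0 0;0 0 0.001 0.164 0 0 0;0 0 0.001 0.164 0 0 0'; python3 -c "
from h import *
where(); plan([111,-100,135],[111,-85,135],[111,-70,135])"
```

```text
time_s: 10.12
ee_pos: [0.644, -0.1511, 0.1345]
tool_rot: [-0.002, 0.997, -0.078, -0.001]
contact_force: [-0.6, -0.5, -0.5]
finger_gap: -0.004
t 10.12 stand mm [ 109.1 -116.4  134.5] F [-0.6 -0.6 -0.5] gap -0.004
turn [-0.003   0.0021  0.0002]
[111, -100, 135] [ 0.6485 -0.1351  0.135 ] shift [ 0.0026 -0.0219 -0.0006]
[111, -85, 135] [ 0.6508 -0.1203  0.135 ] shift [ 0.0026 -0.0419 -0.0005]
[111, -70, 135] [ 0.6532 -0.1055  0.135 ] shift [ 0.0026 -0.0619 -0.0004]
```

```bash
python3 -m jog '0 0.0026 -0.007 0 0 0 0;0 0.0026 -0.014 0 0 0 0;0 0.0026 -0.021 0 0 0 0;0 0.0026 -0.028 0 0 0 0;0 0.0026 -0.035 0 0 0 0;0 0.0026 -0.042 0 0 0 0;0 0.0026 -0.049 0 0 0 0;0 0.0026 -0.056 0 0 0 0;0 0.0026 -0.06 0 0 0 0;0 0.0026 -0.06 0 0 0 0'; python3 -c "
from h import *
where()
d=snap('scene','s10');e=d['color'][190:330,220:380,::-1]
cv2.imwrite('pics/s10z.png',cv2.resize(e,None,fx=5,fy=4,interpolation=2)[:600])"
```

```text
time_s: 10.95
ee_pos: [0.6531, -0.1053, 0.1347]
tool_rot: [-0.003, 0.997, -0.077, -0.001]
contact_force: [0.4, -0.0, -0.1]
finger_gap: -0.001
t 10.95 stand mm [110.9 -69.8 134.7] F [ 0.3  0.  -0.1] gap -0.001
```

View pics/s10z.png

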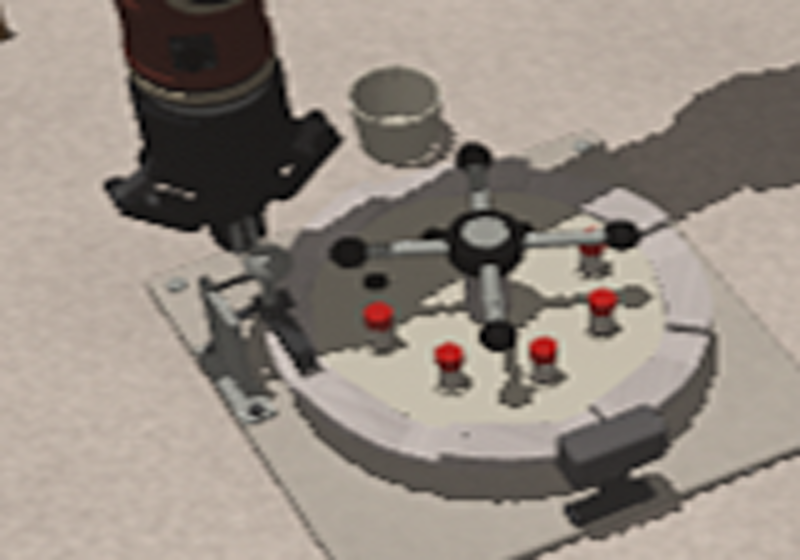

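```bash
python3 -m jog '0 0 0 0 0 0 0;0 0 0 0 0 0 0;0 0 0 0 0 0 0'; python3 -c "
from h import *
where()
d=snap('scene','s11');e=d['color'][190:330,220:380,::-1]
cv2.imwrite('pics/s11z.png',cv2.resize(e,None,fx=5,fy=4,interpolation=2)[:600])
import math
for th in (0,.2,.4,.6):
  a=math.atan2(59,27.5)+th
  u,v=px(d,O+S.apply([.111,-.042+.065*math.cos(a),.095+.065*math.sin(a)])); print(th,(u-220)*5+2,(v-190)*4+2)"
```

```text
time_s: 11.25
ee_pos: [0.653, -0.1067, 0.1346]
tool_rot: [-0.002, 0.997, -0.078, -0.001]
contact_force: [-0.1, 0.4, 0.2]
finger_gap: -0.0
t 11.25 stand mm [111.  -71.2 134.6] F [-0.1  0.4  0.2] gap -0.0
0 285.9734856489423 287.76909373799595
0.2 275.27212318581985 270.22582093055325
0.4 264.54186470557045 254.30481652029243
0.6 254.26246481630085 240.6981122407284
```

View pics/s11z.png

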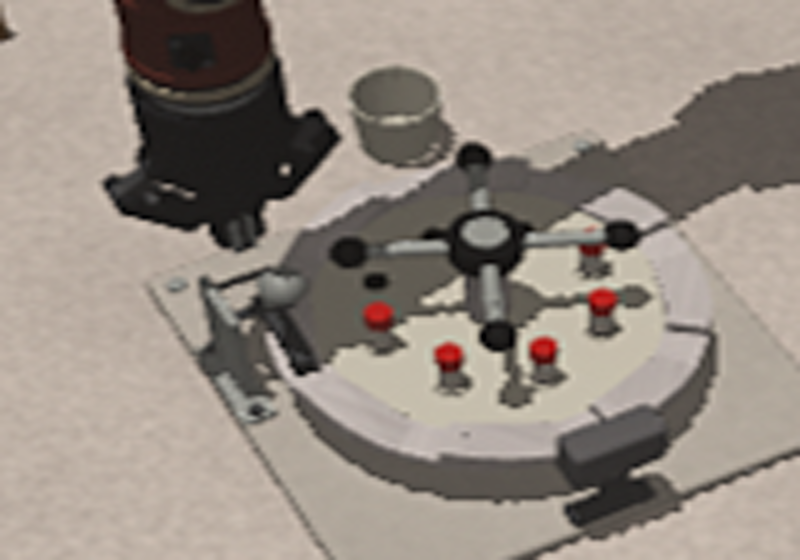

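The knob has now fallen to about (282,287), which matches pawl ≈ 0 (expected (286,288)). I withdraw, then check with the view clear.

```bash
python3 -m jog '0 0 0.03 0 0 0 0;0 0 0.06 -0.05 0 0 0;0 0 0.08 -0.1 0 0 0;0 0 0.15 -0.15 0 0 0;0 -0.05 0.2 -0.2 0 0 0;0 -0.05 0.25 -0.2 0 0 0;0 -0.05 0.25 -0.2 0 0 0;0 -0.05 0.25 -0.2 0 0 0;0 -0.05 0.25 -0.2 0 0 0'; python3 - <<'E'
from h import *
import math
where()
d=snap('scene','s12');e=d['color'][190:330,220:380,::-1]
cv2.imwrite('pics/s12z.png',cv2.resize(e,None,fx=5,fy=4,interpolation=2)[:600])
d0=dict(d);d0['color']=cv2.imread('pics/scene0.png')[:,:,::-1]
# compare knob patch against start picture
g0=cv2.cvtColor(d0['color'],cv2.COLOR_RGB2GRAY);g=cv2.cvtColor(d['color'],cv2.COLOR_RGB2GRAY)
t=g0[253:270,268:286]; r=cv2.matchTemplate(g[243:282,256:298],t,cv2.TM_CCOEFF_NORMED);_,m,_,l=cv2.minMaxLoc(r);print('knob shift px',l[0]-12,l[1]-10,m)
z=lambda x,y:(220+x/5-.4,190+y/4-.4)
P={'a':z(348,252),'b':z(498,335),'c':z(622,236),'d':z(474,157)};P0={'c':(333.7,233.4),'d':(296.4,236.7),'a':(298.7,268),'b':(338.7,265)}
A,B=[np.array([unp(x,*refine(x,*Q[k])[:2],.145)[:2] for k in 'abcd']) for x,Q in((d0,P0),(d,P))]
A-=A.mean(0);B-=B.mean(0);print('turn',np.degrees(np.arctan2((A[:,0]*B[:,1]-A[:,1]*B[:,0]).sum(),(A*B).sum())))
E
```

```text
time_s: 12.05
ee_pos: [0.5858, -0.2905, 0.2847]
tool_rot: [-0.001, 0.997, -0.081, -0.001]
contact_force: [0.2, 0.0, -0.4]
finger_gap: -0.001
t 12.05 stand mm [  73.4 -263.2  284.7] F [ 0.2  0.1 -0.4] gap -0.001
knob shift px 0 0 0.9972479343414307
turn -44.73290643557939
```

View pics/s12z.png

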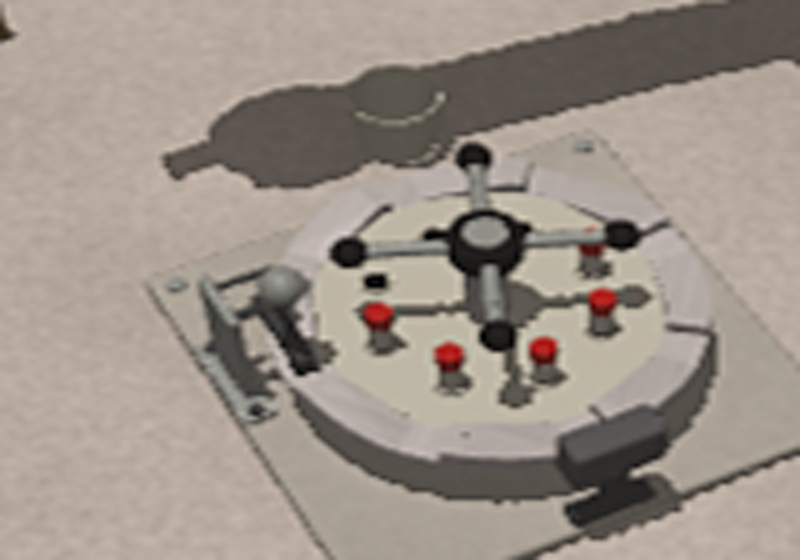

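The knob is back exactly where it was in the start picture (0 px shift, match 0.997). All five tubes stand, and the arm is clear.

```bash
python3 -c "
from bench import bot
print(bot.job_done())"
```

```text
the job is handed in; nothing more can be done
None
```

The carousel stands one notch back, with the pawl down in the new notch. I handed the job in at about 12 s of the 61 s allowed; the bench reports no verdict, so these are my own checks.

- **What I did:** With the shut fingertips I tipped the pawl's lever over, so it stayed lifted. I then pushed spoke b until the carousel had turned one notch clockwise, and tipped the lever back.
- **Carousel:** After withdrawing, the scene camera gave a turn of −44.7° (−0.781 rad). A rougher reading by eye before the pawl dropped gave −45.5°.
- **Pawl:** The knob matched its start picture with 0 px shift (about ±0.02 rad), so the pawl is fully home.
- **Tubes and surroundings:** All five tubes looked upright in their pockets. I saw no disturbance of the cup or the other things around. The arm was clear of everything.
- **Forces:** The highest tool force I read was about 3 N, at the ends of moves only.
- **A check that failed:** My automatic top-camera angle fit before the drop gave −32°. It was not usable because one ball was not picked out and the computed radii were wrong. I relied on the scene camera, where all four balls fitted the 72 mm radius.

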